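Take the orange reference block out of the sample changer and hold it over the light pad

ROBOT

A 6-joint arm with a two-finger parallel gripper is mounted at the origin on the work surface. World frame = base frame: x ahead of the robot, y to its left, z up, the work surface at z = 0. Lengths are in m, angles in rad, forces in N, time in s.
With the tool pointing down it reaches from about 0.25 to 0.725 m from the base axis. Payload 4 kg.
Tool frame: the origin (TCP) lies on the front face of the gripper's body, between the roots of the fingers; the fingertips stand 73 mm ahead of it and the grasp point (between the pads) lies bot.tcp_to_grasp ahead of it (bot.tcp_to_grasp is the distance from the TCP to the grasp point, in m); z points along the fingers, y is the line along which they close (so a half turn about z gives the same grasp; the last joint's range is limited). The gripper opens to 85 mm and grips with 20 to 120 N. Pads are 22 mm wide; open, the fingers measure 114 mm over their backs; the gripper's body (76 mm by 85 mm) begins 54 mm behind the grasp point. The pads swing forward as they close: fully open they stand 13 mm farther back than shut.
Start: joints at [-1.331, 0.241, 0.005, 1.335, 0, 1.571], TCP at [0.119, -0.486, 0.304] pointing down, gripper open.
Joint ranges: [-2.72, 2.72], [-1.05, 1.87], [-1.09, 1.28], [-1.99, 2.15], [-1.42, 1.44], [-3.14, 3.14]. Speed limits (rad/s): [2.79, 2.79, 3.14, 3.14, 3.14, 3.14].

INTERFACE

Orientations are given as a unit quaternion [x, y, z, w].
In Python, from workcell import bot gives the robot as it stands.
- The arm moves only by the shell command python3 -m jog 'ROWS' [OPENING]. ROWS is JSON, one flat list of numbers, 6 for each row, row after row: the shift along the world's x, y, z scaled (see below), then the turn, a rotation vector about the world's x, y, z scaled (see below). In form: [tx, ty, tz, wx, wy, wz, tx, ty, tz, wx, wy, wz, ...]. A call has 1 to 10 rows; each row is the pose to reach, as a shift and turn from the pose commanded when the call began; what a row does not reach only later rows make up. The controller multiplies each number of a shift by 800 mm and each number of a turn by 2 rad. A row lasts 1/12 s, in which the tool goes at most 41.7 mm and 7.16 degrees, less where a joint would pass 70% of its speed; a pose out of reach is approached as far as the arm can. A call with a number of a shift or a turn outside -1 to 1 is refused whole. A call with a gripper value outside its range is refused whole. OPENING is the opening, from -1 (shut) to 1 (fully open), set as the call begins (- or left out, the last holds). The fingers move at their own pace and stop on an object; the grip force is fixed at half the most. Time passes only in rows, so rows that repeat a pose let the fingers close. It gives the time, the measured TCP pose, the force, the opening and the grip force at its end, in the units of the state.
- bot.get_obs(): the state, without advancing time (a new reading comes with each control period).
- bot.camera(name): name is "scene" or "top"; returns (picture, depth): 420x560x3 uint8, red, green, blue; 420x560 float32, m along the optical axis (not along the pixel's ray), 0 where there is no reading.
- bot.calibration(name): a dict with "intrinsics" (3x3 intrinsics, pixels), "pose" (4x4, takes a point from camera to world coordinates). Camera axes: x right, y up, looking along -z (the intrinsics and any distortion apply to the point x, -y, -z); pixel columns grow to the right and rows downward; lengths in m; the calibration is good to about 2 mm. A picture is of the moment at which its call begins. calibration takes no time and is no camera call.
- bot.job_done(): hands the job in; it is judged then, once.
Trained networks look in the newest picture that a camera, given by its name, has taken for a name from the list of things; names that differ only in an ending like _2 or _b are one class to them, and where a whole thing is asked for, a point or a joint stands for the part that bears it (a point fixed in the world has none). Each returns a list of dicts, best first, with "confidence" (0 to 1); they miss things now and then, are a little off and sometimes report something else, mostly with a low value. They report only what shows in the picture. A call takes as long as a camera call. They do not tell look-alikes from the thing itself.
- bot.find_in(label, camera): "at" ([x, y, z] in m, in the coordinates of the camera as it stood for that picture, good to about 4 mm: the middle of the surface that is visible of it).
- bot.tip_of(label, camera): "at" ([x, y, z] in m, in the coordinates of the camera as it stood for that picture, good to about 4 mm: a listed point, or the origin of a listed thing).
The state is a dict: "clock": time; "joint_pos": joint angles; "joint_vel": joint speeds; "tau": joint torques, N m; "eef_pos": TCP position; "tool_rot": TCP orientation; "ft_force": force on the tool from outside, world axes, zero at the start; "ft_torque": the same for the moment, N m; "grip_width": finger opening in m; "grasp_force": force on a finger pad.
Only numpy, scipy, OpenCV 4.12 (cv2) and the standard library are available. Lean on these libraries where they do the work, as an engineer would, in place of code of your own. Each camera call takes 0.05 s, during which the arm holds its last target. There are 200 camera calls.

TASK

With the flap still shut, turn the sample changer's black knob one click so that the orange reference block comes to rest under the dark grey loading flap. Then lift the flap (it has a blue tab) until it stands up on its hinge and leave it open, draw the orange block upright out of its sleeve, and carry it to the lit inspection pad. Finish while still holding the block in the gripper, upright and still over the middle of the pad, roughly a hand's breadth above it, with the other two blocks left in their sleeves and the bottle, dish and beaker left alone.

Things in the scene. Friction and masses are not known exactly. Their poses are not given: they have to be found in the camera images.
- changer: Fluorometer sample changer, fixed: white housing, x -140 to 115, y -120 to 260 mm in its frame. From y = 120 (left) a 150 mm high module with display; the rest is a bay 109 mm high under a 3 mm clear cover through which the blocks show; the flap closes its only opening. Origin: on the bench on the carousel's upright axis; -x side faces the robot, z up
- port (a point): Centre of the loading port under the flap, level with the cover's top (109 mm above the bench), 80 mm from the carousel axis on the robot's side (-x of the changer), axes as the changer. Opening 92 by 92 mm; a gripper opened about 50 mm fits in
- carousel (a joint): Carousel angle, rad, starts at 0; positive = anticlockwise from above, brings the left (+y) block to the port; negative brings the right (-y) one. Detents at -0.785, 0, 0.785, stops at +-0.83. Takes up to 0.2 N m, snaps in when let go within 0.2 of a detent and stays
- knob_grip (a point): Grip point of the knob that turns the carousel, on its axis, 150 mm above the bench: middle of a black bar 50 mm long, 13 mm thick, from 20 mm below to 12 mm above this point; under it a 52 mm disc. Turns with the carousel: x along the bar (at 0 it points at the port, white line at the port end), y across
- flap (a joint): Loading flap angle, rad: 0 shut, grows as it swings up and away from the robot, stop at 1.9. May start up to 0.1 ajar. Friction hinge: it takes 2 to 3 N at the tab and stays at whatever angle it is left
- flap_hinge (a point): Middle of the flap's hinge line, 30 mm from the carousel axis on the robot's side, 112 mm above the bench, line along the changer's y. Flap: dark grey plate 104 mm square, 4 mm thick, reaching 106 mm from the hinge towards -x. Axes turn with the flap: -x along the plate to its free edge, z out of its upper face
- flap_handle (a point): Pinch point of the flap's blue tab, an upright fin 12 mm thick (along the hinge line), 28 mm long, 37 mm high. The point is 27 mm above the plate's face, 10 mm below the tab's top; from the hinge 86 mm along the plate and 29 mm out. Axes as the flap. The tab can pivot between pads that close along the hinge line
- ref_orange: Orange solid plastic block, 12.5 mm square, 48 mm tall, about 14 g. Origin: centre of its underside, z up, x and y square to its sides. Starts in the left or right sleeve, 26 mm deep with 1 mm play, underside 54 and top 102 mm above the bench (7 mm below the cover's top)
- ref_green: Green block, same size, in the middle sleeve at the start. The three black square sleeves (20.5 mm outside, tops 80 mm above the bench) stand on the carousel disc (54 mm above the bench) 80 mm from its axis: one at the port, one 45 degrees round to each side, each square to its radius
- ref_blue: Blue block, same size, in the sleeve opposite the orange one
- light_pad: Lit white inspection pad in an aluminium frame, 130 mm square, 12 mm high, fixed on the bench. Origin: centre of its underside
- amber_bottle: Amber bottle with blue cap, 68 mm across, 150 mm tall, loose; origin under its centre
- steel_dish: Shallow open steel dish, 104 mm across, 22 mm high, loose; origin under its centre
- beaker: Glass beaker, 68 mm across, 85 mm tall, loose; origin under its centre
Not all that is in view belongs to the job. What is shaped like the light_pad but brown is not meant.

How it is judged:
On the way, in this order (a step that is already met when the one before it is completed fails the run):
1. the knob is clicked round so that the orange block rests under the flap, which is still shut (horizontal distance between ref_orange and port below 0.006 m and value of joint flap below 0.3 rad and linear speed of ref_orange below 0.03 m/s and (value of joint carousel above 0.72 rad or value of joint carousel below -0.72 rad)), for 0.3 s.
2. the flap stands open (value of joint flap above 1.25 rad), for 0.3 s.
3. the gripper has drawn the orange block upright out of the port, flap still open (z of ref_orange in the frame of changer above 0.112 m and contact force between the fingers and ref_orange above 0.5 N and value of joint flap above 1.15 rad and angle between ref_orange's own z axis and vertical below 0.35 rad), for 0.1 s.
At the end, for the whole second after the job is handed in: The fingers still hold the orange block, upright within 0.25 rad and still, its lower end within 30 mm sideways of the pad's centre and 30 to 160 mm above the pad's top, touching nothing else; the flap stands open beyond 1.15 rad and the green and blue blocks are in their sleeves (horizontal distance between ref_orange and light_pad below 0.03 m and z of ref_orange in the frame of light_pad between 0.042 and 0.172 m and angle between ref_orange's own z axis and vertical below 0.25 rad and linear speed of ref_orange below 0.03 m/s and contact force between the fingers and ref_orange above 0.5 N and contact force between ref_orange and light_pad below 0.05 N and value of joint flap above 1.15 rad and z of each of ref_green, ref_blue in the frame of changer below 0.06 m); the arm keeps its last pose, push and grip.
It fails at once if the green or the blue block is pulled out of its sleeve (z of any of ref_green, ref_blue in the frame of changer above 0.075 m).
It fails at once if the bottle, dish or beaker is shifted or tipped (distance of any of amber_bottle, steel_dish, beaker from where it was at the start of the episode above 0.02 m or angle between any of amber_bottle, steel_dish, beaker's own z axis and vertical above 0.3 rad).
It also fails if it takes over 61 s, if anything falls off the work surface, if the arm or the gripper's body presses on something with over 40 N, if the wrist force passes 120 N, or if a joint passes its speed limit or range.

## Working session

There is one attempt and no reset: what is moved stays moved. The work goes in short steps, Python scripts to look and compute and a shell command to move; the robot and the scene stay as the last step left them, time stands still between calls to the robot, and variables do not carry over. Pictures are saved under pics/ and viewed, at most 10 in all, crops included, and the job is handed in when it is done.

```bash
mkdir -p pics; ls; cat > h.py <<'E'
from workcell import bot
import numpy as np, cv2
from scipy.spatial.transform import Rotation as R
def w(cam,p):
    T=np.array(bot.calibration(cam)["pose"]); return (T@np.r_[p,1])[:3]
def px(cam,P):
    c=bot.calibration(cam); q=np.linalg.inv(c["pose"])@np.r_[P,1]; u=np.array(c["intrinsics"])@[q[0],-q[1],-q[2]]; return u[:2]/u[2]
def back(cam,u,v,d):
    c=bot.calibration(cam); r=np.linalg.inv(c["intrinsics"])@[u,v,1]*d; return w(cam,[r[0],-r[1],-r[2]])
def atz(cam,u,v,z):
    a=back(cam,u,v,1.0); o=np.array(bot.calibration(cam)["pose"])[:3,3]; return o+(a-o)*(z-o[2])/(a[2]-o[2])
def save(name,im,crop=None,s=1):
    if crop: im=im[crop[1]:crop[3],crop[0]:crop[2]]
    cv2.imwrite("pics/"+name,cv2.resize(im[:,:,::-1],None,fx=s,fy=s,interpolation=cv2.INTER_CUBIC))
E
python3 - <<'E'
from h import *
print(bot.tcp_to_grasp, bot.get_obs()["tool_rot"])
ims=[]
for c in("scene","top"):
    im,d=bot.camera(c); ims.append(im); np.save(c+".npy",d)
    print(c,np.round(bot.calibration(c)["pose"],3).tolist())
    for n in["changer","port","knob_grip","flap_hinge","flap_handle","ref_orange","ref_green","ref_blue","light_pad","amber_bottle","steel_dish","beaker"]:
        try:
            r=bot.tip_of(n,c)
            print(n,[(np.round(w(c,x["at"]),3).tolist(),np.round(px(c,w(c,x["at"]))).tolist(),round(x["confidence"],2)) for x in r[:3]])
        except Exception as e: print(n,e)
    save(c+"0.png",im,s=1.42)
E
```

```text
pics
0.0539 [ 9.92818585e-01  1.19625505e-01 -1.25034080e-04 -9.90152295e-04]
scene [[-0.732, -0.394, 0.556, 1.14], [0.681, -0.417, 0.602, 0.516], [-0.005, 0.819, 0.574, 0.79], [0.0, 0.0, 0.0, 1.0]]
changer []
port [([0.515, 0.032, 0.114], [344.0, 270.0], 0.83)]
knob_grip [([0.598, 0.015, 0.152], [310.0, 270.0], 0.76)]
flap_hinge [([0.567, 0.021, 0.113], [322.0, 279.0], 0.56)]
flap_handle [([0.484, 0.041, 0.151], [359.0, 251.0], 0.84)]
ref_orange []
ref_green []
ref_blue [([0.491, -0.333, 0.001], [240.0, 232.0], 0.41)]
light_pad [([0.254, -0.402, 0.007], [288.0, 186.0], 0.97), ([0.493, -0.332, -0.002], [240.0, 233.0], 0.75)]
amber_bottle [([0.721, -0.284, 0.007], [175.0, 280.0], 0.6), ([0.486, 0.04, 0.149], [358.0, 252.0], 0.56)]
steel_dish [([0.588, -0.482, 0.004], [176.0, 221.0], 0.62)]
beaker [([0.376, -0.559, 0.006], [221.0, 181.0], 0.65), ([0.596, 0.013, 0.002], [307.0, 325.0], 0.28)]
top [[-0.03, 0.998, -0.056, 0.425], [-0.999, -0.032, -0.026, -0.191], [-0.028, 0.055, 0.998, 1.067], [0.0, 0.0, 0.0, 1.0]]
changer [([0.597, 0.017, -0.003], [209.0, 168.0], 0.6)]
port [([0.519, 0.032, 0.111], [195.0, 191.0], 0.77)]
knob_grip [([0.597, 0.013, 0.15], [198.0, 158.0], 0.85), ([0.518, 0.032, 0.108], [195.0, 192.0], 0.16)]
flap_hinge [([0.569, 0.021, 0.114], [198.0, 171.0], 0.94)]
flap_handle [([0.487, 0.037, 0.147], [189.0, 203.0], 0.96), ([0.568, 0.023, 0.11], [197.0, 172.0], 0.51)]
ref_orange []
ref_green []
ref_blue [([0.596, 0.014, 0.147], [198.0, 158.0], 0.57)]
light_pad [([0.254, -0.404, 0.0], [363.0, 286.0], 0.95), ([0.49, -0.331, -0.003], [333.0, 201.0], 0.67)]
amber_bottle [([0.724, -0.282, -0.002], [313.0, 119.0], 0.63)]
steel_dish [([0.592, -0.481, -0.0], [386.0, 163.0], 0.88)]
beaker [([0.374, -0.561, -0.002], [418.0, 240.0], 0.85)]
```

View pics/scene0.png

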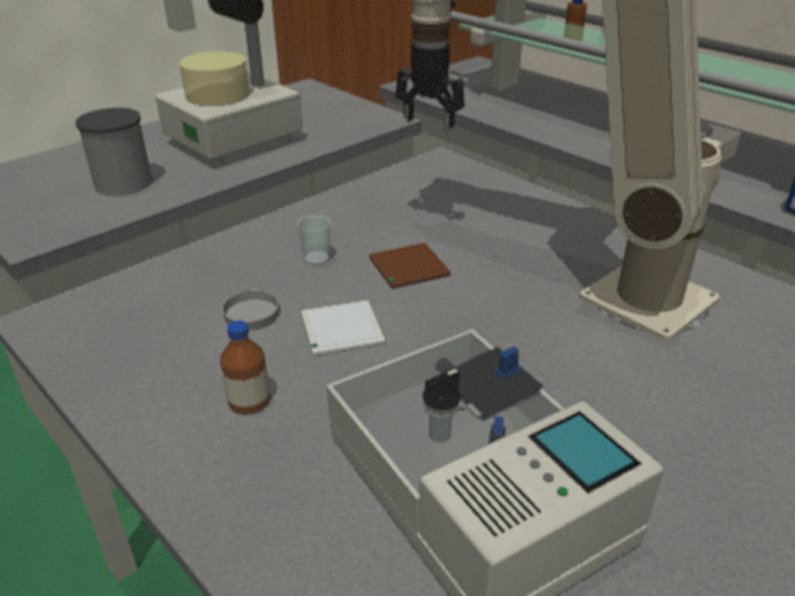

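View pics/top0.png

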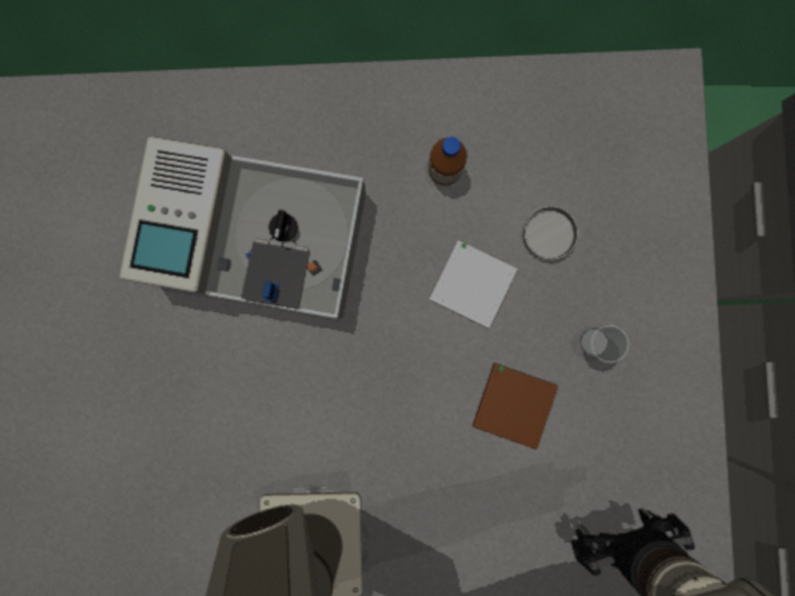

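The top view has the orange block at (313,266) zoomed, on the right (-y) side, with the green block hidden under the flap and a hint of blue at (249,255) on the left. That means the carousel has to go negative.

Look-alikes, in zoomed top pixels:
- **Pad:** white pad (473,284) or brown slab (515,405). I choose the white one.
- **Orange block:** the amber bottle (447,160) and the brown slab have a similar colour. I choose the small block in the bay.
- **Flap tab:** blue tab (269,291), blue block (249,255) or bottle cap (451,146). I choose the fin on the grey plate.

Next is one close crop and the changer's yaw.

```bash
python3 - <<'E'
from h import *
im,d=bot.camera("top"); save("crop.png",im,(80,90,380,240),2.6)
a=[atz("top",x/1.42,y/1.42,.109) for x,y in((362,180),(338,316),(230,157))]
print(np.round(a,3).tolist())
e=a[1]-a[0]; print("x-dir yaw",np.arctan2(-e[1],-e[0])); e=a[2]-a[0]; print("y-dir yaw-90",np.arctan2(e[1],e[0])-np.pi/2)
n=bot.find_in("ref_orange","top"); print([(np.round(w("top",x["at"]),3),x["confidence"]) for x in n])
for th in(0,.1):pass
E
```

```text
[[0.679, -0.126, 0.109], [0.437, -0.076, 0.109], [0.73, 0.112, 0.109]]
x-dir yaw -0.20069746684696257
y-dir yaw-90 -0.2116644453600809
[(array([0.597, 0.008, 0.127]), 0.21)]
```

```bash
python3 -m jog '[0.15,0.18,0.02,0,0,0.2, 0.3,0.38,0.02,0,0,0.4, 0.3,0.38,0.02,0,0,0.4,0.3,0.38,0.02,0,0,0.4,0.3,0.38,0.02,0,0,0.4,0.3,0.38,0.02,0,0,0.4]' 0.3; python3 -c "
from h import *
o=bot.get_obs();print(o['joint_pos'],o['grip_width'])"
```

```text
clock: 1.9
eef_pos: [0.2745, -0.2884, 0.3152]
tool_rot: [0.879, 0.477, 0.0, 0.0]
ft_force: [0.6, -0.9, 0.8]
grip_width: 0.0556
grasp_force: 0.0
[-8.10121071e-01  3.23882665e-02 -2.10120510e-01  1.32749871e+00
  6.82662821e-05  1.33638962e+00] 0.05560635284566677
```

View pics/crop.png

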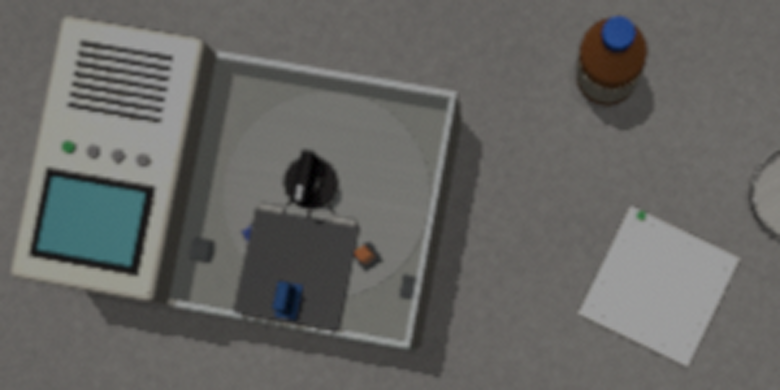

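The crop confirms the choices: orange block at (367,255) right of the flap, blue at (248,232) left, knob at (308,175), tab at (288,299), white pad at (660,285).

```bash
python3 -m jog '[0.403,0.378,0,0,0,0.97,0.403,0.378,0,0,0,0.97,0.403,0.378,0,0,0,0.97,0.403,0.378,0,0,0,0.97,0.403,0.378,0,0,0,0.97,0.403,0.378,0,0,0,0.97,0.403,0.378,0,0,0,0.97,0.403,0.378,0,0,0,0.97,0.403,0.378,0,0,0,0.97,0.403,0.378,0,0,0,0.97]' 0.3; python3 - <<'E'
from h import *
def yaw(): 
    m=R.from_quat(bot.get_obs()["tool_rot"]).as_matrix()[:,0]; return np.arctan2(m[1],m[0])
print(yaw())
for c in("scene","top"):
    im,d=bot.camera(c)
    for n in["knob_grip","port","flap_handle"]:
        r=bot.tip_of(n,c); print(c,n,[(np.round(w(c,x["at"]),3).tolist(),round(x["confidence"],2)) for x in r[:1]])
E
```

```text
clock: 2.73
eef_pos: [0.5789, -0.0031, 0.315]
tool_rot: [0.433, 0.901, 0.0, 0.0]
ft_force: [0.9, -0.8, -0.5]
grip_width: 0.0554
grasp_force: 0.0
2.246380759373313
scene knob_grip [([0.596, 0.015, 0.152], 0.6)]
scene port [([0.516, 0.031, 0.114], 0.81)]
scene flap_handle [([0.596, 0.018, 0.15], 0.39)]
top knob_grip [([0.595, 0.015, 0.149], 0.54)]
top port [([0.515, 0.03, 0.111], 0.59)]
top flap_handle [([0.489, 0.036, 0.144], 0.66)]
```

```bash
python3 -m jog '[0.0225,0.0225,0,0,0,0.345,0.0225,0.0225,0,0,0,0.345,0.0225,0.0225,0,0,0,0.345,0.0225,0.0225,0,0,0,0.345,0.0225,0.0225,0,0,0,0.345,0.0225,0.0225,0,0,0,0.345,0.0225,0.0225,-0.04,0,0,0.345,0.0225,0.0225,-0.08,0,0,0.345,0.0225,0.0225,-0.12,0,0,0.345,0.0225,0.0225,-0.135,0,0,0.345]' 0.3 && python3 -m jog '[0,0,0,0,0,0,0,0,0,0,0,0,0,0,0,0,0,0,0,0,0,0,0,0,0,0,0,0,0,0,0,0,0,0,0,0]' -1
python3 -c "
from h import *
o=bot.get_obs();m=R.from_quat(o['tool_rot']).as_matrix()[:,0];print(np.arctan2(m[1],m[0]),o['joint_pos'],o['ft_torque'])
im,d=bot.camera('scene');save('knob.png',im,(220,180,420,330),3.5)"
```

```text
clock: 3.97
eef_pos: [0.5927, 0.0116, 0.203]
tool_rot: [0.107, 0.994, -0.0, -0.003]
ft_force: [0.3, -0.0, -1.2]
grip_width: 0.0553
grasp_force: 0.0
clock: 4.47
eef_pos: [0.5971, 0.0151, 0.2094]
tool_rot: [0.105, 0.994, 0.003, 0.002]
ft_force: [1.0, 6.5, -0.1]
grip_width: 0.0116
grasp_force: 59.6
2.9312784779157437 [0.02351885 0.48174304 0.10604842 1.18998037 0.004391   0.23383345] [ 1.08219298 -0.16657204 -0.05166586]
```

View pics/knob.png

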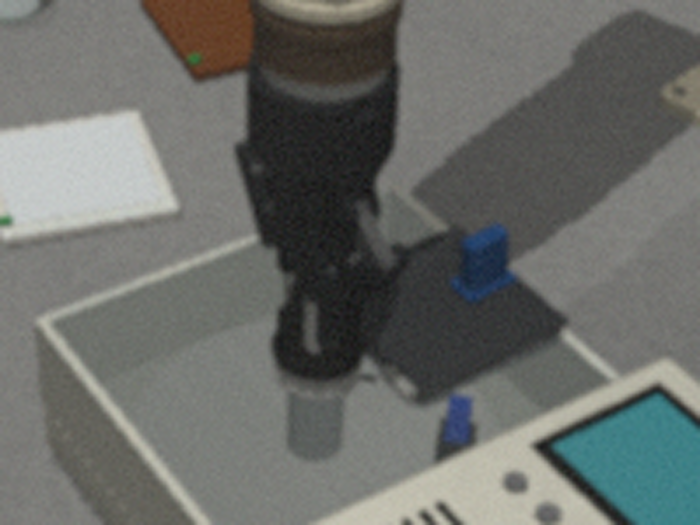

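The fingers are on the knob bar: width 11.6 mm, grip 60 N. Now I turn it clockwise by 0.79 rad.

```bash
python3 -m jog '[0,0,0,0,0,-0.05,0,0,0,0,0,-0.1,0,0,0,0,0,-0.15,0,0,0,0,0,-0.2,0,0,0,0,0,-0.25,0,0,0,0,0,-0.3,0,0,0,0,0,-0.35,0,0,0,0,0,-0.395,0,0,0,0,0,-0.395,0,0,0,0,0,-0.395]' -1 && python3 -c "
from h import *
o=bot.get_obs();m=R.from_quat(o['tool_rot']).as_matrix()[:,0];print(np.arctan2(m[1],m[0]),o['ft_torque'],o['ft_force'])"
python3 -m jog '[0,0,0,0,0,0,0,0,0,0,0,0,0,0,0,0,0,0,0,0,0,0,0,0,0,0,0.05,0,0,0,0,0,0.1,0,0,0,0,0,0.12,0,0,0]' 0.3
python3 - <<'E'
from h import *
for c in("scene","top"):
    im,d=bot.camera(c)
    for n in["ref_orange","ref_green","ref_blue","flap_handle"]:
        r=bot.tip_of(n,c); print(c,n,[(np.round(w(c,x["at"]),3).tolist(),round(x["confidence"],2)) for x in r[:2]])
    save(c+"_turned.png",im,(100,100,250,215) if c=="top" else (220,180,420,330),3.5)
E
```

```text
clock: 5.35
eef_pos: [0.5957, 0.0131, 0.2094]
tool_rot: [0.479, 0.878, 0.0, 0.001]
ft_force: [-5.5, 1.2, 5.7]
grip_width: 0.012
grasp_force: 60.7
2.1422021673424005 [-0.03788121  1.02961043 -0.00417847] [-5.46539831  1.24691509  5.74485917]
clock: 5.93
eef_pos: [0.5973, 0.013, 0.3082]
tool_rot: [0.48, 0.877, 0.002, 0.003]
ft_force: [0.2, 0.2, 0.8]
grip_width: 0.0554
grasp_force: 0.0
scene ref_orange []
scene ref_green []
scene ref_blue []
scene flap_handle [([0.484, 0.039, 0.152], 0.62)]
top ref_orange []
top ref_green [([0.522, 0.03, 0.107], 0.25)]
top ref_blue []
top flap_handle [([0.488, 0.037, 0.145], 0.59)]
```

View pics/scene_turned.png

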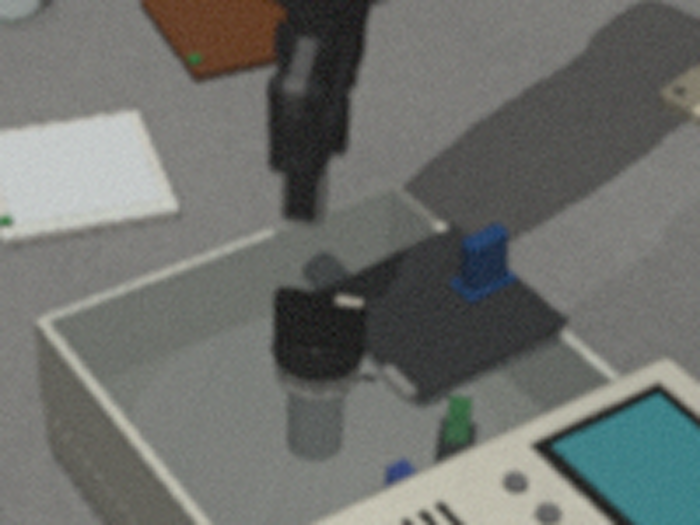

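The click worked: green is now at (457,420) in the left sleeve, blue is at (400,472), orange is under the flap, and the flap is still shut. Next is the tab.

```bash
python3 -m jog '[-0.138,0.031,0,0,0,0.398,-0.138,0.031,0,0,0,0.398,-0.138,0.031,0,0,0,0.398,-0.138,0.031,0,0,0,0.398,-0.138,0.031,0,0,0,0.398,-0.138,0.031,0,0,0,0.398,-0.138,0.031,-0.04,0,0,0.398,-0.138,0.031,-0.08,0,0,0.398,-0.138,0.031,-0.115,0,0,0.398,-0.138,0.031,-0.129,0,0,0.398]' 0.3 && python3 -m jog '[0,0,0,0,0,0,0,0,0,0,0,0,0,0,0,0,0,0,0,0,0,0,0,0,0,0,0,0,0,0,0,0,0,0,0,0]' -1
python3 -c "
from h import *
o=bot.get_obs();p=o['eef_pos']
h=np.array([.5676,.020]);u=np.array([-.979,.204])
g=np.array([p[0]-h[0],p[1]-h[1]])@u; a=np.arctan2(p[2]-.0539-.112,g); th0=a-np.arctan2(29,86); print('theta',th0,'r',np.hypot(g,p[2]-.1659))
r=.0908
for i in range(1,19):
    th=th0+(1.7-th0)*i/18; b=th+np.arctan2(29,86)
    dg=r*np.cos(b)-r*np.cos(a); dz=r*np.sin(b)-r*np.sin(a)
    print(round(th,2),np.round(np.r_[dg*u,dz]/.8,3))
"
```

```text
clock: 7.27
eef_pos: [0.4827, 0.0377, 0.1955]
tool_rot: [0.103, 0.995, -0.001, -0.003]
ft_force: [-0.5, 0.2, -0.5]
grip_width: 0.0555
grasp_force: 0.0
clock: 7.77
eef_pos: [0.4863, 0.0385, 0.2011]
tool_rot: [0.102, 0.995, 0.001, 0.001]
ft_force: [-0.1, 3.5, 1.7]
grip_width: 0.0109
grasp_force: 61.5
theta 0.07391490454171812 r 0.09046805928752644
0.16 [ 0.004 -0.001  0.009]
0.25 [ 0.009 -0.002  0.018]
0.34 [ 0.015 -0.003  0.026]
0.44 [ 0.022 -0.005  0.034]
0.53 [ 0.029 -0.006  0.041]
0.62 [ 0.037 -0.008  0.048]
0.71 [ 0.045 -0.009  0.053]
0.8 [ 0.054 -0.011  0.058]
0.89 [ 0.063 -0.013  0.062]
0.98 [ 0.073 -0.015  0.065]
1.07 [ 0.083 -0.017  0.068]
1.16 [ 0.093 -0.019  0.069]
1.25 [ 0.103 -0.021  0.069]
1.34 [ 0.113 -0.023  0.069]
1.43 [ 0.123 -0.026  0.067]
1.52 [ 0.132 -0.028  0.065]
1.61 [ 0.142 -0.03   0.062]
1.7 [ 0.151 -0.031  0.058]
```

```bash
python3 -m jog '[0.004,-0.001,0.009,0,0,0,0.009,-0.002,0.018,0,0,0,0.015,-0.003,0.026,0,0,0,0.022,-0.005,0.034,0,0,0,0.029,-0.006,0.041,0,0,0,0.037,-0.008,0.048,0,0,0,0.045,-0.009,0.053,0,0,0,0.054,-0.011,0.058,0,0,0,0.063,-0.013,0.062,0,0,0,0.063,-0.013,0.062,0,0,0]' -1
```

```text
clock: 8.6
eef_pos: [0.5337, 0.0287, 0.2477]
tool_rot: [0.102, 0.995, 0.001, -0.004]
ft_force: [-3.1, 5.8, -2.9]
grip_width: 0.0108
grasp_force: 60.2
```

```bash
python3 -m jog '[0.010,-0.002,0.003,0,0,0,0.020,-0.004,0.006,0,0,0,0.030,-0.006,0.007,0,0,0,0.040,-0.008,0.007,0,0,0,0.050,-0.010,0.007,0,0,0,0.060,-0.013,0.005,0,0,0,0.069,-0.015,0.003,0,0,0,0.079,-0.017,0,0,0,0,0.088,-0.018,-0.004,0,0,0,0.088,-0.018,-0.004,0,0,0]' -1
python3 -c "
from h import *
im,d=bot.camera('scene');save('flap.png',im,(220,130,420,330),3)"
```

```text
clock: 9.43
eef_pos: [0.6046, 0.0138, 0.2448]
tool_rot: [0.102, 0.995, 0.001, -0.003]
ft_force: [-4.4, 4.4, -0.3]
grip_width: 0.0107
grasp_force: 61.6
```

View pics/flap.png

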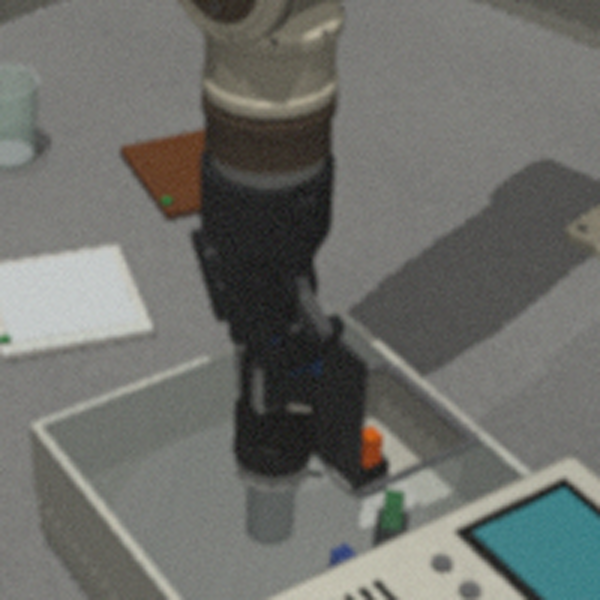

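The flap stands up, with the orange block exposed at (371,448) and green and blue in their sleeves. I'll release the tab, rise, and go above the port.

```bash
python3 -m jog '[0,0,0,0,0,0,0,0,0,0,0,0,0,0,0,0,0,0,0,0,0,0,0,0,0,0,0.04,0,0,0,0,0,0.08,0,0,0,0,0,0.12,0,0,0,0,0,0.14,0,0,0,-0.04,0.008,0.14,0,0,0,-0.108,0.021,0.14,0,0,0]' 0.3 
python3 -m jog '[0,0,0,0,0,0,-0.05,0.01,0,0,0,0,-0.08,0.016,0,0,0,0,-0.08,0.016,0,0,0,0]' 0.2
python3 - <<'E'
from h import *
for c in("scene","top"):
    im,d=bot.camera(c)
    for n in["ref_orange","port","flap_handle","flap_hinge"]:
        r=bot.tip_of(n,c); print(c,n,[(np.round(w(c,x["at"]),3).tolist(),round(x["confidence"],2)) for x in r[:2]])
    hsv=cv2.cvtColor(im,cv2.COLOR_RGB2HSV); m=(hsv[...,0]>4)&(hsv[...,0]<16)&(hsv[...,1]>150)&(hsv[...,2]>110)
    n,l,s,ce=cv2.connectedComponentsWithStats(m.astype(np.uint8)); print([(s[i].tolist(),np.round(ce[i])) for i in range(1,n) if s[i,4]>15])
    save(c+"_port.png",im,(220,130,420,330) if c=="scene" else (130,110,330,260),3)
E
```

```text
clock: 10.32
eef_pos: [0.5356, 0.0268, 0.3588]
tool_rot: [0.103, 0.995, 0.0, 0.002]
ft_force: [-0.5, 1.0, 0.0]
grip_width: 0.0554
grasp_force: 0.0
clock: 10.65
eef_pos: [0.4651, 0.0404, 0.3585]
tool_rot: [0.102, 0.995, -0.0, -0.001]
ft_force: [-1.3, -0.6, 0.1]
grip_width: 0.0518
grasp_force: 0.0
scene ref_orange [([0.518, 0.035, 0.054], 0.54), ([0.517, 0.033, 0.113], 0.39)]
scene port [([0.513, 0.029, 0.113], 0.77)]
scene flap_handle [([0.597, 0.016, 0.201], 0.66)]
scene flap_hinge [([0.563, 0.02, 0.113], 0.74)]
[([157, 244, 23, 16, 251], array([168., 252.])), ([341, 273, 6, 13, 63], array([343., 279.]))]
top ref_orange [([0.516, 0.034, 0.055], 0.51)]
top port [([0.518, 0.029, 0.108], 0.87)]
top flap_handle [([0.598, 0.016, 0.196], 0.84)]
top flap_hinge []
[]
```

View pics/scene_port.png

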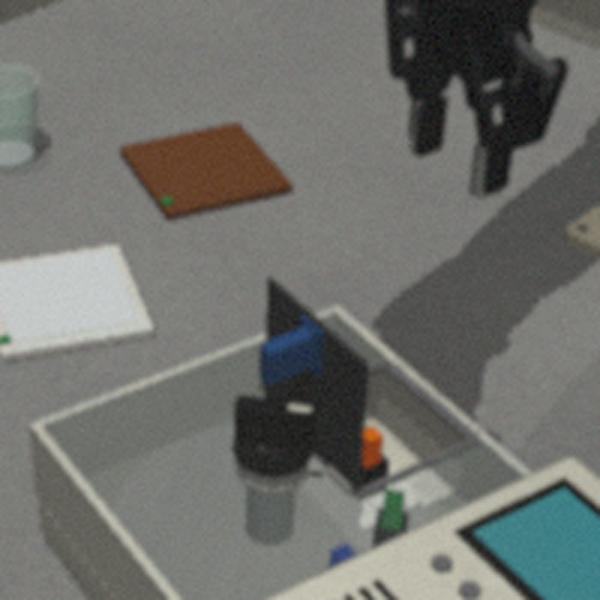

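The flap stays up clear of the port, and the orange block is at (371,447). I'll go above it at about (0.518, 0.032).

```bash
python3 -m jog '[0.066,-0.0105,-0.02,0,0,0,0.066,-0.0105,-0.06,0,0,0,0.066,-0.0105,-0.1,0,0,0,0.066,-0.0105,-0.13,0,0,0,0.066,-0.0105,-0.16,0,0,0,0.066,-0.0105,-0.16,0,0,0,0.066,-0.0105,-0.16,0,0,0]' 0.2
python3 - <<'E'
from h import *
for c in("scene","top"):
    im,d=bot.camera(c)
    r=bot.tip_of("ref_orange",c); print(c,[(np.round(w(c,x["at"]),3).tolist(),round(x["confidence"],2)) for x in r[:2]])
    if c=="scene": save("above.png",im,(290,170,420,310),4)
E
```

```text
clock: 11.73
eef_pos: [0.5213, 0.0316, 0.229]
tool_rot: [0.103, 0.995, -0.0, -0.002]
ft_force: [-0.3, 0.4, -0.6]
grip_width: 0.0513
grasp_force: 0.0
scene [([0.514, 0.034, 0.056], 0.54)]
top []
```

View pics/above.png

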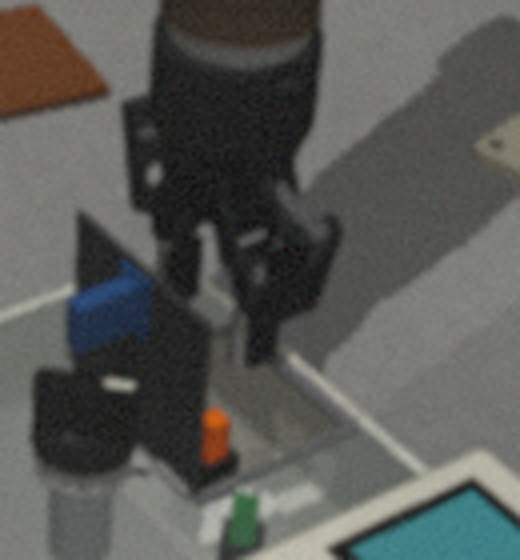

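The fingers straddle the block line and the flap is clear. I'll descend and close.

```bash
python3 -m jog '[-0.006,0.001,-0.03,0,0,0,-0.006,0.001,-0.055,0,0,0,-0.006,0.001,-0.075,0,0,0,-0.006,0.001,-0.091,0,0,0,-0.006,0.001,-0.091,0,0,0,-0.006,0.001,-0.091,0,0,0]' 0.2 && python3 -m jog '[0,0,0,0,0,0,0,0,0,0,0,0,0,0,0,0,0,0,0,0,0,0,0,0,0,0,0,0,0,0,0,0,0,0,0,0]' -1
```

```text
clock: 12.43
eef_pos: [0.5176, 0.0326, 0.1582]
tool_rot: [0.103, 0.995, 0.0, 0.0]
ft_force: [-0.1, -0.1, 0.4]
grip_width: 0.051
grasp_force: 0.0
clock: 12.93
eef_pos: [0.5181, 0.0325, 0.1588]
tool_rot: [0.103, 0.995, 0.0, 0.001]
ft_force: [-1.4, -0.4, 6.1]
grip_width: 0.011
grasp_force: 59.1
```

```bash
python3 -m jog '[0,0,0.01,0,0,0,0,0,0.025,0,0,0,0,0,0.045,0,0,0,0,0,0.065,0,0,0,0,0,0.085,0,0,0,0,0,0.11,0,0,0,0,0,0.14,0,0,0,0,0,0.16,0,0,0,0,0,0.16,0,0,0]' -1
python3 - <<'E'
from h import *
for c in("scene","top"):
    im,d=bot.camera(c)
    for n in["ref_orange","light_pad"]:
        r=bot.tip_of(n,c); print(c,n,[(np.round(w(c,x["at"]),3).tolist(),round(x["confidence"],2)) for x in r[:2]])
    if c=="scene": save("lift.png",im,(220,130,420,330),3)
E
```

```text
clock: 13.68
eef_pos: [0.5188, 0.0326, 0.2897]
tool_rot: [0.103, 0.995, 0.001, 0.004]
ft_force: [0.2, -0.0, 0.5]
grip_width: 0.0105
grasp_force: 58.6
scene ref_orange [([0.518, 0.034, 0.186], 0.4)]
scene light_pad [([0.487, -0.332, -0.001], 0.89), ([0.258, -0.403, 0.006], 0.7)]
top ref_orange []
top light_pad [([0.257, -0.404, -0.001], 0.71), ([0.491, -0.331, -0.006], 0.65)]
```

View pics/lift.png

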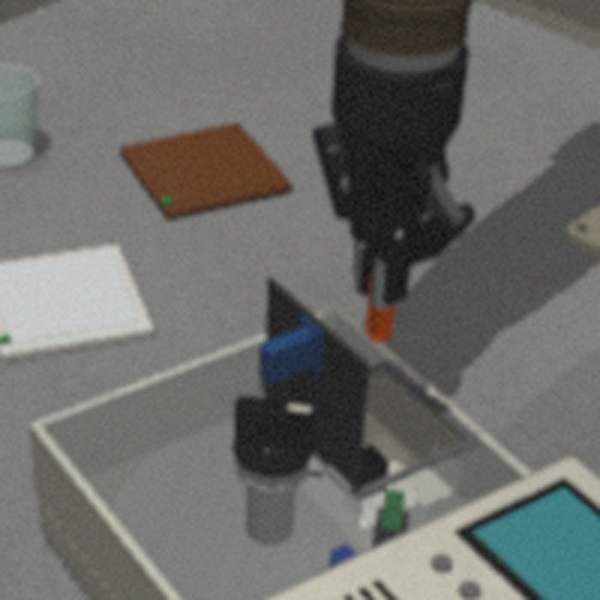

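The orange block is held upright at (380,315), the sleeve is empty, and the flap is open. Now I carry it to the white pad.

```bash
python3 -m jog '[-0.01,-0.01,0,0,0,0,-0.02,-0.03,0,0,0,0,-0.03,-0.06,0,0,0,0,-0.036,-0.09,0,0,0,0,-0.036,-0.12,0,0,0,0,-0.036,-0.15,0,0,0,0,-0.036,-0.18,0,0,0,0,-0.036,-0.21,0,0,0,0,-0.036,-0.24,0,0,0,0,-0.036,-0.27,0,0,0,0]' -1 && python3 -m jog '[0,-0.03,0,0,0,0,0,-0.06,-0.01,0,0,0,0,-0.09,-0.02,0,0,0,0,-0.12,-0.035,0,0,0,0,-0.15,-0.05,0,0,0,0,-0.17,-0.065,0,0,0,0,-0.18,-0.08,0,0,0,0,-0.185,-0.095,0,0,0,0,-0.185,-0.105,0,0,0,0,-0.185,-0.105,0,0,0]' -1 && python3 -m jog '[0,0,0,0,0,0,0,0,0,0,0,0,0,0,0,0,0,0,0,0,0,0,0,0]' -1
python3 - <<'E'
from h import *
for c in("scene","top"):
    im,d=bot.camera(c)
    for n in["ref_orange","light_pad","flap_handle","ref_green","ref_blue"]:
        r=bot.tip_of(n,c); print(c,n,[(np.round(w(c,x["at"]),3).tolist(),round(x["confidence"],2)) for x in r[:2]])
    if c=="scene": save("end.png",im,s=1.42)
print(max(abs(np.array(bot.get_obs()["joint_vel"]))))
E
```

```text
clock: 14.82
eef_pos: [0.4872, -0.1849, 0.2847]
tool_rot: [0.103, 0.995, 0.0, -0.001]
ft_force: [0.9, -0.6, 0.5]
grip_width: 0.0108
grasp_force: 58.6
clock: 15.65
eef_pos: [0.4873, -0.33, 0.1986]
tool_rot: [0.102, 0.995, 0.001, -0.002]
ft_force: [-0.2, 0.4, -0.5]
grip_width: 0.0108
grasp_force: 58.6
clock: 15.98
eef_pos: [0.489, -0.3311, 0.2024]
tool_rot: [0.102, 0.995, -0.0, 0.001]
ft_force: [0.5, 0.0, 0.2]
grip_width: 0.0109
grasp_force: 58.6
scene ref_orange [([0.486, -0.331, 0.099], 0.5)]
scene light_pad [([0.254, -0.404, 0.007], 0.92), ([0.495, -0.333, -0.001], 0.58)]
scene flap_handle [([0.595, 0.017, 0.202], 0.56), ([0.596, 0.013, -0.001], 0.35)]
scene ref_green []
scene ref_blue []
top ref_orange []
top light_pad []
top flap_handle [([0.599, 0.013, 0.193], 0.84)]
top ref_green []
top ref_blue [([0.492, -0.329, -0.004], 0.66)]
0.0021694320099416515
```

View pics/end.png

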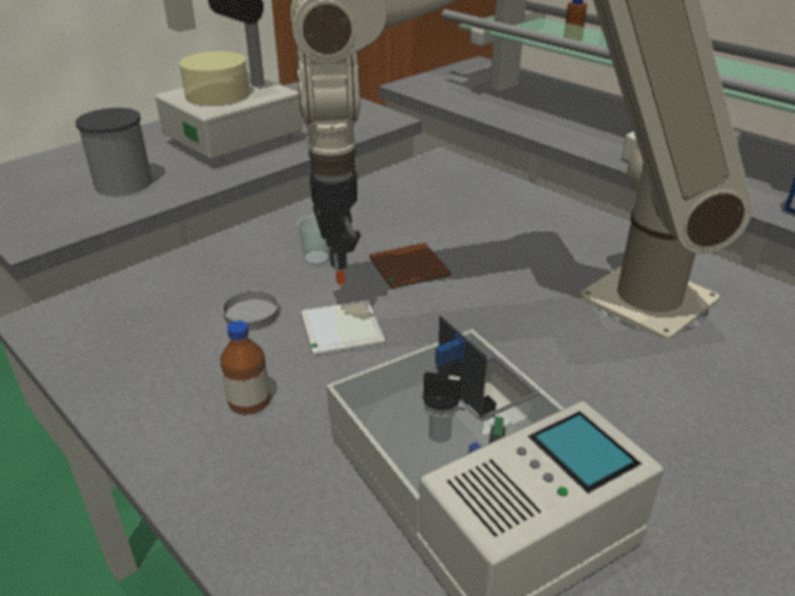

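The block hangs upright over the white pad at (340,277), about 87 mm above it. The flap is open at (465,360), green and blue are in their sleeves, and the bottle, dish and beaker haven't moved.

```bash
python3 -c "
from workcell import bot
print(bot.job_done())"
```

```text
the job is handed in; nothing more can be done
None
```

I handed the job in with the orange block held upright and still over the middle of the white pad, about 87 mm above it, the flap left open and the other objects left in place; the hand-in returned no verdict.

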